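# Charge the polisher's feed tray and start the feed

### The arm

A 6-joint arm with a two-finger parallel gripper is mounted at the origin on the work surface. World frame = base frame: x ahead of the robot, y to its left, z up, the work surface at z = 0. Lengths are in m, angles in rad, forces in N, time in s.
With the tool pointing down it reaches from about 0.35 to 0.85 m from the base axis. Payload 8.1 kg.
Tool frame: the origin (TCP) lies at the very end of the fingers, on their centre line; the grasp point (between the pads) lies 19 mm behind it; x points along the fingers, y is the direction in which the jaws open and shut, and the axes are right-handed (so a half turn about x gives the same grasp; the last joint's range is limited). The gripper opens to 93 mm and grips with 3 to 60 N. Pads are 15 mm wide; open, the fingers measure 128 mm over their backs; the gripper's body (75 mm by 188 mm) begins 65 mm behind the grasp point.
Start: joints at [1.038, 0.13, 1.488, -0, 1.523, -0.085], TCP at [0.26, 0.541, 0.219] pointing down, gripper open.
Joint ranges: [-2.96, 2.96], [-0.89, 2.26], [0.02, 2.5], [-1.34, 4.48], [0, 2.73], [-2.66, 2.66]. Speed limits (rad/s): [2.39, 2.39, 2.79, 3.14, 3.14, 3.14].

### API

Orientations are given as a rotation vector (axis times angle).
In Python, from plant import * gives the robot as it stands. The module is installed in compiled form; this text tells all that it offers.
- The arm moves only by the tool apply_moves, never from a script. Its argument "series" is a list of rows, each an object with "jaw": the gripper's target within -1 to 1 (shut at 1, half-way at 0, fully open at -1); "linear": the shift along the tool's x, y, z normalised to -1 to 1, where 1 is 0.6 m, a list of three; "roll": the turn about the tool's x normalised to -1 to 1, where 1 is 30 degrees. A call has 1 to 20 rows; each row is the pose to reach, as a shift and turn from the pose measured when the call began, along the tool's axes at that moment; what a row does not reach only later rows make up. A row lasts 1/8 s, in which the tool goes at most 62.5 mm and 10.7 degrees, less where a joint would pass 70% of its speed; a pose out of reach is approached as far as the arm can. A call with a number of a shift or a turn outside -1 to 1 is refused whole. A call with a gripper value outside its range is refused whole. The fingers move at their own pace and stop on an object; "force" is the grip in N (left out, the last holds). Time passes only in rows, so rows that repeat a pose let the fingers close. It gives the time, the measured TCP pose, the force and the opening at its end, in the units of the state.
- read_state(): the state, without advancing time (a new reading comes with each control period).
- read_camera(name): name is "scene" or "top" or "wrist"; returns a dict with "pixels" (400x640x3 uint8, blue, green, red), "intrinsics" (3x3 intrinsics, pixels), "rvec" (rotation vector, rad) and "tvec" (3), from world to camera coordinates, as OpenCV has them; the wrist camera has in their place "tool_from_camera" (4x4, takes a point from camera to tool coordinates, whose origin is the TCP and whose axes are the tool frame's). Camera axes: x right, y down, z forward; pixel columns grow to the right and rows downward; lengths in m; the calibration is good to about 2 mm. A picture is of the moment at which its call begins: read the wrist's pose just before it. There is no depth.
- close_job(): hands the job in, once; it reports no verdict.
The state is a dict: "t": time; "q": joint angles; "dq": joint speeds; "joint_torque": joint torques, N m; "tool_pos": TCP position; "orientation": TCP orientation; "force": force on the tool from outside, world axes, zero at the start; "wrist_torque": the same for the moment, N m; "opening": finger opening in m.
Only numpy, scipy, OpenCV 4.12 (cv2) and the standard library are available. Lean on these libraries where they do the work, as an engineer would, in place of code of your own. Each camera call takes 0.05 s, during which the arm holds its last target. There are 200 camera calls.

### The job

Slide the three loose flat castings along the bench, without lifting them, through the open mouth of the polishing machine's feed tray, and press the row up the tray until the sliding follower plate behind it sits on its end stop; move the follower only by way of the castings. Then turn the feed knob clockwise to its end stop, and leave everything else on the bench alone.

Things in the scene. Friction and masses are not known exactly. Their poses are not given: they have to be found in the camera images.
- tray: Fixed sheet-steel channel, open on top, before a grey machine. Origin: middle of its open mouth at bench height; +y runs into it, z up. Inside 132 mm wide, 330 mm long (y 0 to 330); walls 6 mm thick, 38 mm high; floor 3 mm above the bench, with a ramp from y = -40 to 0. Two guide wings flare out from the mouth to x = +-109, y = -48 mm. The three castings fill it nearly to the mouth.
- follower: Dark steel plate standing across the channel, 124 mm wide, 40 mm high and 8 mm thick, sliding along the tray's y with about 2 N of friction and staying where it is left. Origin: foot of the middle of its face towards the mouth. It starts with this face at tray y = 200 to 240 mm; its end stop is at tray y = 320 mm.
- follower_face (a point): Middle of the follower's face towards the mouth, 20 mm above the follower's origin. Fully home at tray y = 320 mm.
- ring_flange: Bare aluminium casting, about 0.45 kg: flat ring of 104 mm outside diameter with a 52 mm through bore, 28 mm high. Origin: centre of its underside, z up.
- window_frame: Bare aluminium casting, about 0.4 kg: flat rectangular frame 100 mm (its x) by 70 mm (its y), outer corners rounded at 11 mm, 28 mm high, with a through window 60 mm (x) by 40 mm (y). Origin: centre of its underside, z up.
- blank_cover: Bare aluminium casting, about 0.5 kg: square cover 92 by 92 mm, corners rounded at 16 mm, 24 mm high at the edge, with a low cone in the middle (72 mm across at its foot, total height 32 mm); it has no opening. Origin: centre of its underside, z up, x and y square to its sides.
- feed_knob (a joint): Angle of the black feed knob: 0 fully anticlockwise, 1.4 rad at the clockwise end stop (clockwise seen from above). It starts between 0 and 0.4; friction about 0.05 N m.
- feed_knob_grip (a point): On the knob's axis at the height to grip, x along the knob's bar-shaped grip, which turns with it. The knob is 54 mm across and stands upright on a grey control box 100 mm square and 35 mm high, left of the tray as seen from its mouth (tray x about -150 mm).
- brush: Bystander: hand brush lying on the bench. Origin: underside.
- wrench: Bystander: steel wrench lying on the bench. Origin: underside.
- paste_jar: Bystander: jar 64 mm in diameter, 70 mm high. Origin: centre of underside.
- disc_stack: Bystander: stack of three grinding discs, 100 mm in diameter, 18 mm high. Origin: centre of underside.
- stub: Bystander: upright aluminium stub, 72 mm across its foot, 68 mm high (not one of the three flat castings). Origin: centre of underside.
- hammer: Bystander: hammer lying on the bench. Origin: underside.
- spray_can: Bystander: upright can 64 mm in diameter, 170 mm high. Origin: centre of underside.

How it is judged:
On the way, in this order (a step that is already met when the one before it is completed fails the run):
1. all three castings lie flat in the tray, their centres at least 20 mm inside the mouth, and the follower plate is on its end stop (within 4 mm) (y of ring_flange in the frame of tray between 0.02 and 0.31 m and x of ring_flange in the frame of tray between -0.06 and 0.06 m and height (world z) of each of ring_flange, window_frame, blank_cover below 0.012 m and angle between each of ring_flange, window_frame, blank_cover's own z axis and vertical below 0.12 rad and y of window_frame in the frame of tray between 0.02 and 0.31 m and x of window_frame in the frame of tray between -0.06 and 0.06 m and y of blank_cover in the frame of tray between 0.02 and 0.31 m and x of blank_cover in the frame of tray between -0.06 and 0.06 m and y of follower_face in the frame of tray above 0.316 m), for 0.2 s.
2. the feed knob is turned clockwise to its end stop (within 0.1 rad) (value of joint feed_knob above 1.3 rad), for 0.2 s.
At the end, for the whole second after the job is handed in: All three castings lie flat and at rest in the feed tray, their centres at least 20 mm inside its mouth; the follower plate is within 4 mm of its end stop; the feed knob is within 0.1 rad of its clockwise end stop (all of step 1 and value of joint feed_knob above 1.3 rad and linear speed of each of ring_flange, window_frame, blank_cover below 0.02 m/s); the robot touches nothing.
It fails at once if a casting is lifted more than 25 mm off the bench or tipped by more than 25 degrees (height (world z) of any of ring_flange, window_frame, blank_cover above 0.025 m or angle between any of ring_flange, window_frame, blank_cover's own z axis and vertical above 0.436 rad).
It fails at once if the fingers press on a casting with more than 45 N (contact force between the fingers and ring_flange above 45 N or contact force between the fingers and window_frame above 45 N or contact force between the fingers and blank_cover above 45 N).
It fails at once if the gripper's fingers touch the follower plate (over 1 N) (contact force between the fingers and follower above 1 N).
It fails at once if another thing on the bench (brush, wrench, jar, disc stack, stub, hammer, can) is moved by more than 30 mm (distance of any of brush, wrench, paste_jar, disc_stack, stub, hammer, spray_can from where it was at the start of the episode above 0.03 m).
It also fails if it takes over 72 s, if anything falls off the work surface, if the arm or the gripper's body presses on something with over 40 N, if the wrist force passes 120 N, or if a joint passes its speed limit or range.

## Working session

There is one attempt and no reset: what is moved stays moved. The work goes in short steps, Python scripts to look and compute and a tool call to move; the robot and the scene stay as the last step left them, time stands still between calls to the robot, and variables do not carry over. Pictures are saved under pics/ and viewed, about 8 in all and at most 12, crops included, and the job is handed in when it is done.

Besides the shell and the picture viewer there is one more tool, called after "Call:" as a command line: name --argument value ..., lists and objects as JSON in quotes. apply_moves: Moves the arm, as the interface text tells. Its arguments: {"type":"object","properties":{"series":{"type":"array"},"force":{"type":"number"}},"required":["series"]}

```bash
mkdir -p pics; cat > h.py <<'E'
from plant import *
import numpy as np, cv2
def cam(n):
    c=read_camera(n); return c
def ray(c,uv,z):
    K=np.array(c["intrinsics"]);R=cv2.Rodrigues(np.array(c["rvec"],float))[0];t=np.array(c["tvec"],float).ravel()
    uv=np.atleast_2d(np.array(uv,float)); d=(np.linalg.inv(K)@np.c_[uv,np.ones(len(uv))].T).T@R
    o=-R.T@t
    return o+d*((z-o[2])/d[:,2])[:,None]
def proj(c,p):
    return cv2.projectPoints(np.atleast_2d(np.array(p,float)),np.array(c["rvec"],float),np.array(c["tvec"],float),np.array(c["intrinsics"],float),None)[0].reshape(-1,2)
E
python3 - <<'E'
from h import *
s=read_state();print(s)
for n in("top","scene"):
    c=cam(n);cv2.imwrite(f"pics/{n}0.png",c["pixels"]);print(n,c["intrinsics"],c["rvec"],c["tvec"])
    R=cv2.Rodrigues(np.array(c["rvec"],float))[0];print(-R.T@np.array(c["tvec"]).ravel())
E
```

```text
{'t': 0.0, 'q': array([ 1.03759679e+00,  1.31170508e-01,  1.48926172e+00, -1.54652283e-05,
        1.52301173e+00, -8.54025197e-02]), 'dq': array([ 0.00059625,  0.00102622,  0.00020448,  0.00062558,  0.0005465 ,
       -0.00135804]), 'joint_torque': array([-1.49090461e-03, -5.59872794e+01, -4.91737068e+01,  7.65833328e-02,
        3.62774951e-02, -1.57952327e-04]), 'tool_pos': array([0.25948407, 0.54035548, 0.21759152]), 'orientation': array([ 0.34979381,  1.54267112, -0.35259054]), 'force': array([ 0.3417276 ,  0.64297158, -0.80067633]), 'wrist_torque': array([ 0.01137006,  0.02013617, -0.0092142 ]), 'opening': 0.0929737594932367}
top [[415.34279969   0.         310.22947886]
 [  0.         415.34279969 195.22332068]
 [  0.           0.           1.        ]] [ 2.10687199 -2.15135531  0.19432621] [-0.01715726  0.535391    1.27889991]
[ 0.29889478 -0.02167613  1.35377803]
scene [[388.79948015   0.         315.28714911]
 [  0.         388.79948015 205.19813188]
 [  0.           0.           1.        ]] [ 2.30312986  0.54313573 -0.24490811] [-0.48011286 -0.13898164  1.33312271]
[ 0.91047164 -0.70864142  0.8342117 ]
```

View pics/top0.png

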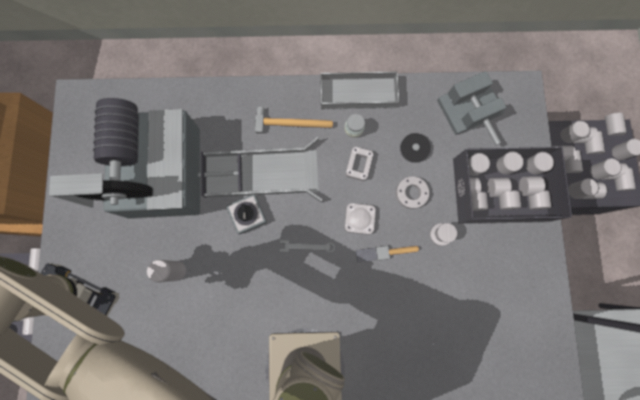

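View pics/scene0.png

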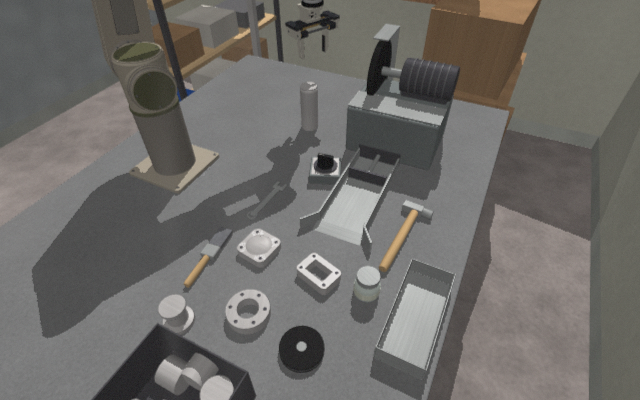

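Top view: the tray mouth is at about (318,172) with the channel running left. The frame is at (360,163), the ring at (413,192), the cover at (361,218) and the knob box at (246,213). I'll enlarge that region and measure.

```bash
python3 - <<'E'
from h import *
c=cam("top");im=c["pixels"][75:265,190:460]
cv2.imwrite("pics/crop.png",cv2.resize(im,None,fx=2.9,fy=2.9,interpolation=cv2.INTER_CUBIC))
g=cv2.cvtColor(c["pixels"],cv2.COLOR_BGR2GRAY)
m=((g>165)*255).astype(np.uint8);m[:, :335]=0;m[:,470:]=0;m[:140]=0;m[250:]=0
cs,_=cv2.findContours(m,cv2.RETR_EXTERNAL,cv2.CHAIN_APPROX_NONE)
for k in cs:
    if cv2.contourArea(k)<100: continue
    p=ray(c,k[:,0],0.026)[:,:2].astype(np.float32)
    (x,y),(w,h),a=cv2.minAreaRect(p);print(cv2.boundingRect(k),np.round([x,y,w,h,a],3))
for n,uv,z in[("jar",(355,124),.07),("disc",(416,148),.018),("stub",(444,233),.068),("wrench",(305,246),.005),("can",(160,270),.17),("box",(246,213),.035)]:
    print(n,ray(c,uv,z).round(3))
E
```

```text
(431, 224, 25, 21) [ 4.0400e-01 -4.5000e-01  7.8000e-02  6.4000e-02  8.8801e+01]
(345, 203, 30, 31) [ 0.462 -0.186  0.091  0.092 82.269]
(398, 177, 30, 31) [ 0.543 -0.362  0.095  0.099 86.642]
(346, 147, 27, 32) [ 6.4500e-01 -1.9200e-01  7.0000e-02  1.0000e-01  7.2853e+01]
jar [[ 0.763 -0.178  0.07 ]]
disc [[ 0.693 -0.385  0.018]]
stub [[ 0.404 -0.44   0.068]]
wrench [[ 0.376 -0.008  0.005]]
can [[0.309 0.398 0.17 ]]
box [[0.484 0.178 0.035]]
```

View pics/crop.png

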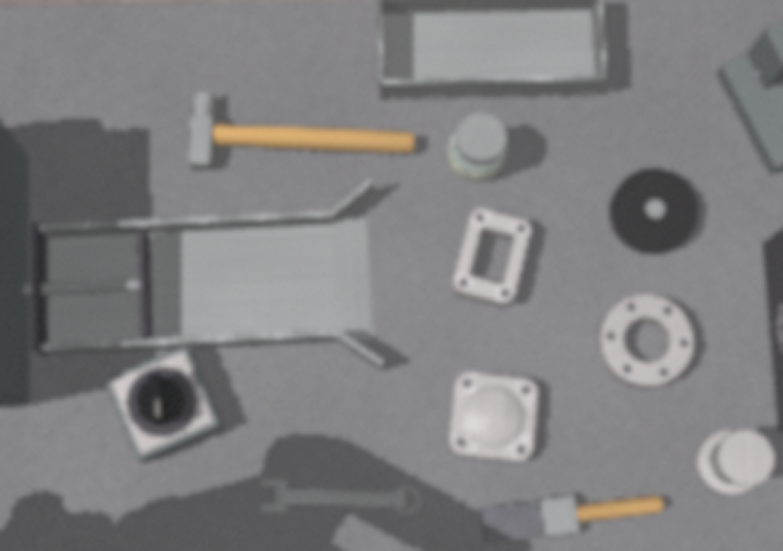

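```bash
python3 - <<'E'
from h import *
from scipy.spatial.transform import Rotation as Ro
c=cam("top")
px=lambda l:np.array(l,float)/2.9+[190,75]
P=ray(c,px([(40,230),(335,215),(340,337),(40,349),(375,181),(384,362)]),.038)[:,:2]
print(P.round(3).tolist())
print("ramp",ray(c,px([(370,222),(372,330)]),0)[:,:2].round(3).tolist(),"fol",ray(c,px([(148,228),(148,342)]),.04)[:,:2].round(3).tolist())
print("angles",[np.degrees(np.arctan2(*(b-a))) for a,b in((P[1],P[0]),(P[2],P[3]))])
s=read_state();print(Ro.from_rotvec(s["orientation"]).as_matrix().round(3))
# bores
g=cv2.cvtColor(c["pixels"],cv2.COLOR_BGR2GRAY)
m=((g>165)*255).astype(np.uint8);m[:, :335]=0;m[:,430:]=0;m[:140]=0;m[250:]=0
cs,h=cv2.findContours(m,cv2.RETR_CCOMP,cv2.CHAIN_APPROX_NONE)
for k,hh in zip(cs,h[0]):
    if hh[3]>=0 and cv2.contourArea(k)>20:
        p=ray(c,k[:,0],.026)[:,:2].astype(np.float32);print("hole",np.round(cv2.minAreaRect(p)[0],3),np.round(cv2.minAreaRect(p)[1],3),cv2.minAreaRect(p)[2])
for k,hh in zip(cs,h[0]):
    if hh[3]<0 and cv2.contourArea(k)>100:
        p=ray(c,k[:,0],.026)[:,:2].astype(np.float32);b=cv2.boxPoints(cv2.minAreaRect(p));print(b.round(3).tolist())
E
```

```text
[[0.68, 0.317], [0.691, -0.016], [0.55, -0.019], [0.543, 0.314], [0.73, -0.062], [0.521, -0.067]]
ramp [[0.693, -0.057], [0.565, -0.056]] fol [[0.679, 0.195], [0.548, 0.194]]
angles [np.float64(-1.837224728976693), np.float64(-1.1424311956646016)]
[[-0.001  0.433  0.901]
 [-0.001  0.901 -0.433]
 [-1.    -0.001 -0.   ]]
hole [ 0.545 -0.361] [0.057 0.057] 42.154563903808594
hole [ 0.645 -0.192] [0.046 0.068] 73.86936950683594
[[0.4099999964237213, -0.22499999403953552], [0.5019999742507935, -0.2370000034570694], [0.5130000114440918, -0.1459999978542328], [0.42100000381469727, -0.1340000033378601]]
[[0.4909999966621399, -0.4059999883174896], [0.5899999737739563, -0.41200000047683716], [0.5960000157356262, -0.31700000166893005], [0.4959999918937683, -0.3109999895095825]]
[[0.5870000123977661, -0.20999999344348907], [0.6830000281333923, -0.23999999463558197], [0.703000009059906, -0.17299999296665192], [0.6079999804496765, -0.14399999380111694]]
```

```bash
cat >> h.py <<'E'
from scipy.spatial.transform import Rotation as Ro
def st():
    s=read_state();M=Ro.from_rotvec(s["orientation"]).as_matrix();return s,M,np.degrees(np.arctan2(M[1,1],M[0,1]))
def go(p,yaw,s=None):
    s,M,y=st();d=M.T@(np.array(p)-s["tool_pos"]);r=-((yaw-y+90)%180-90)
    print("to",p,yaw,"lin",(d/.6).round(4).tolist(),"roll",round(r/30,4),"|",round(s["t"],2),s["tool_pos"].round(4),"yaw",round(y,1),"F",s["force"].round(1),"q6",round(s["q"][5],2),"open",round(s["opening"],3))
E
python3 -c "
from h import *
go([.45,.15,.25],34)"
```

```text
to [0.45, 0.15, 0.25] 34 lin [-0.0529, -0.4494, 0.5679] roll 1.0114 | 0.2 [0.2596 0.5406 0.218 ] yaw 64.3 F [-0.1 -0.8 -0.4] q6 -0.09 open 0.093
```

Call:
apply_moves --series '[{"jaw":0.74,"linear":[-0.053,-0.448,0.567],"roll":1},{"jaw":0.74,"linear":[-0.053,-0.448,0.567],"roll":1},{"jaw":0.74,"linear":[-0.053,-0.448,0.567],"roll":1},{"jaw":0.74,"linear":[-0.053,-0.448,0.567],"roll":1},{"jaw":0.74,"linear":[-0.053,-0.448,0.567],"roll":1},{"jaw":0.74,"linear":[-0.053,-0.448,0.567],"roll":1},{"jaw":0.74,"linear":[-0.053,-0.448,0.567],"roll":1},{"jaw":0.74,"linear":[-0.053,-0.448,0.567],"roll":1},{"jaw":0.74,"linear":[-0.053,-0.448,0.567],"roll":1}]'

```text
t: 1.32
tool_pos: [0.4497, 0.1512, 0.2498]
orientation: [0.757, 1.435, -0.759]
force: [0.0, 1.3, 1.1]
opening: 0.0127
```

```bash
python3 -c "
from h import *
go([.45,.15,.25],34);go([.645,-.192,.2],4)"
```

```text
to [0.45, 0.15, 0.25] 34 lin [-0.0003, -0.0006, 0.0019] roll 0.0093 | 1.32 [0.4497 0.1512 0.2498] yaw 34.3 F [0.  1.3 1.1] q6 -0.38 open 0.013
to [0.645, -0.192, 0.2] 4 lin [0.083, -0.053, 0.656] roll 1.0093 | 1.32 [0.4497 0.1512 0.2498] yaw 34.3 F [0.  1.3 1.1] q6 -0.38 open 0.013
```

Call:
apply_moves --series '[{"jaw":0.74,"linear":[0.083,-0.053,0.656],"roll":1},{"jaw":0.74,"linear":[0.083,-0.053,0.656],"roll":1},{"jaw":0.74,"linear":[0.083,-0.053,0.656],"roll":1},{"jaw":0.74,"linear":[0.083,-0.053,0.656],"roll":1},{"jaw":0.74,"linear":[0.083,-0.053,0.656],"roll":1},{"jaw":0.74,"linear":[0.083,-0.053,0.656],"roll":1},{"jaw":0.74,"linear":[0.083,-0.053,0.656],"roll":1},{"jaw":0.74,"linear":[0.083,-0.053,0.656],"roll":1},{"jaw":0.74,"linear":[0.083,-0.053,0.656],"roll":1}]'

```text
t: 2.45
tool_pos: [0.6451, -0.1896, 0.1999]
orientation: [1.152, 1.246, -1.153]
force: [-0.6, -1.0, -0.9]
opening: 0.0121
```

```bash
cat >> h.py <<'E'
def wray(c,uv,z):
    s,M,_=st();T=np.array(c["tool_from_camera"]);K=np.array(c["intrinsics"])
    uv=np.atleast_2d(np.array(uv,float));d=(M@T[:3,:3]@np.linalg.inv(K)@np.c_[uv,np.ones(len(uv))].T).T
    o=s["tool_pos"]+M@T[:3,3];return o+d*((z-o[2])/d[:,2])[:,None]
E
python3 - <<'E'
from h import *
go([.645,-.192,.2],-17)
c=cam("wrist");cv2.imwrite("pics/w1.png",c["pixels"]);print(np.array(c["tool_from_camera"]).round(3).tolist(),c["intrinsics"][0][0])
g=cv2.cvtColor(c["pixels"],cv2.COLOR_BGR2GRAY)
m=((g>165)*255).astype(np.uint8)
cs,h=cv2.findContours(m,cv2.RETR_CCOMP,cv2.CHAIN_APPROX_NONE)
for k,hh in zip(cs,h[0]):
    if cv2.contourArea(k)>600:
        p=wray(c,k[:,0],.028)[:,:2].astype(np.float32);r=cv2.minAreaRect(p);print(hh[3]>=0,np.round(r[0],3),np.round(r[1],3),round(r[2],1),cv2.boundingRect(k))
E
```

```text
to [0.645, -0.192, 0.2] -17 lin [-0.0001, -0.0005, 0.004] roll 0.7136 | 2.45 [ 0.6451 -0.1896  0.1999] yaw 4.4 F [-0.6 -1.  -0.9] q6 -0.44 open 0.012
[[-0.001, -0.298, 0.954, -0.166], [1.0, -0.002, 0.0, 0.0], [0.002, 0.954, 0.298, -0.083], [0.0, 0.0, 0.0, 1.0]] 295.25574626544176
False [ 0.645 -0.193] [0.07  0.101] 73.5 (269, 149, 95, 78)
True [ 0.645 -0.193] [0.042 0.063] 73.6 (286, 164, 60, 49)
False [ 0.464 -0.186] [0.091 0.091] 82.5 (120, 127, 82, 87)
False [ 0.896 -0.209] [0.07  0.215] 0.0 (472, 123, 103, 170)
False [ 0.633 -0.052] [0.123 0.012] 1.8 (255, 49, 119, 17)
False [ 0.787 -0.048] [0.119 0.015] 85.8 (443, 0, 45, 124)
False [ 0.631 -0.024] [0.12  0.045] 4.3 (255, 0, 119, 52)
```

View pics/w1.png

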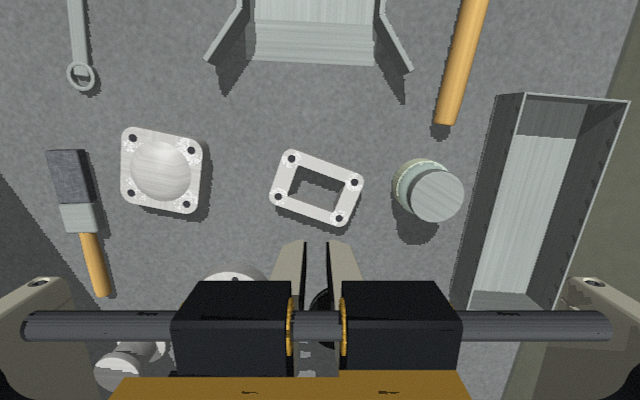

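Call:
apply_moves --series '[{"jaw":0.74,"linear":[0.2,-0.0005,0.005],"roll":0.697},{"jaw":0.74,"linear":[0.2,-0.0005,0.005],"roll":0.697},{"jaw":0.74,"linear":[0.2,-0.0005,0.005],"roll":0.697},{"jaw":0.74,"linear":[0.25,-0.0005,0.005],"roll":0.697},{"jaw":0.74,"linear":[0.28,-0.0005,0.005],"roll":0.697},{"jaw":0.74,"linear":[0.3165,-0.0005,0.005],"roll":0.697},{"jaw":0.74,"linear":[0.3165,-0.0005,0.005],"roll":0.697}]'

```text
t: 3.38
tool_pos: [0.6435, -0.192, 0.0087]
orientation: [1.416, 1.063, -1.42]
force: [-0.8, -0.0, -0.6]
opening: 0.0121
```

```bash
python3 - <<'E'
from h import *
c=cam("wrist");s,M,y=st()
go([.622,-.11,.012],1.5);go([.616,.1,.012],1.5)
c0=cam("top");print("tip",proj(c0,s["tool_pos"]))
E
```

```text
to [0.622, -0.11, 0.012] 1.5 lin [-0.0033, -0.0746, -0.1211] roll -0.5982 | 3.42 [ 0.6443 -0.1924  0.0099] yaw -16.4 F [-0.3  0.8  0.2] q6 -0.08 open 0.012
to [0.616, 0.1, 0.012] 1.5 lin [-0.0031, -0.1833, -0.454] roll -0.5982 | 3.42 [ 0.6443 -0.1924  0.0099] yaw -16.4 F [-0.3  0.8  0.2] q6 -0.08 open 0.012
tip [[358.71214068 163.95961254]]
```

Call:
apply_moves --series '[{"jaw":0.74,"linear":[-0.003,-0.0093,-0.0151],"roll":-0.07},{"jaw":0.74,"linear":[-0.003,-0.0187,-0.0303],"roll":-0.15},{"jaw":0.74,"linear":[-0.003,-0.028,-0.0454],"roll":-0.22},{"jaw":0.74,"linear":[-0.003,-0.0373,-0.0606],"roll":-0.3},{"jaw":0.74,"linear":[-0.003,-0.0466,-0.0757],"roll":-0.37},{"jaw":0.74,"linear":[-0.003,-0.056,-0.0908],"roll":-0.45},{"jaw":0.74,"linear":[-0.003,-0.0653,-0.106],"roll":-0.52},{"jaw":0.74,"linear":[-0.003,-0.0746,-0.1211],"roll":-0.6},{"jaw":0.74,"linear":[-0.003,-0.085,-0.153],"roll":-0.6},{"jaw":0.74,"linear":[-0.003,-0.0954,-0.1845],"roll":-0.6},{"jaw":0.74,"linear":[-0.003,-0.106,-0.216],"roll":-0.6},{"jaw":0.74,"linear":[-0.003,-0.116,-0.248],"roll":-0.6},{"jaw":0.74,"linear":[-0.003,-0.127,-0.28],"roll":-0.6},{"jaw":0.74,"linear":[-0.003,-0.137,-0.311],"roll":-0.6},{"jaw":0.74,"linear":[-0.003,-0.147,-0.343],"roll":-0.6},{"jaw":0.74,"linear":[-0.003,-0.158,-0.375],"roll":-0.6},{"jaw":0.74,"linear":[-0.003,-0.168,-0.406],"roll":-0.6},{"jaw":0.74,"linear":[-0.003,-0.178,-0.438],"roll":-0.6},{"jaw":0.74,"linear":[-0.003,-0.189,-0.47],"roll":-0.6},{"jaw":0.74,"linear":[-0.003,-0.199,-0.502],"roll":-0.6}]'

```text
t: 5.98
tool_pos: [0.6157, 0.1314, 0.0126]
orientation: [1.189, 1.223, -1.19]
force: [-0.2, -1.4, -0.5]
opening: 0.012
```

```bash
python3 - <<'E'
from h import *
go([.616,.115,.2],1.5)
c=cam("scene");cv2.imwrite("pics/s2.png",c["pixels"])
E
```

```text
to [0.616, 0.115, 0.2] 1.5 lin [-0.3124, -0.0006, 0.0273] roll 0.0013 | 5.97 [0.6157 0.1314 0.0126] yaw 1.5 F [-0.2 -1.4 -0.5] q6 0.1 open 0.012
```

View pics/s2.png

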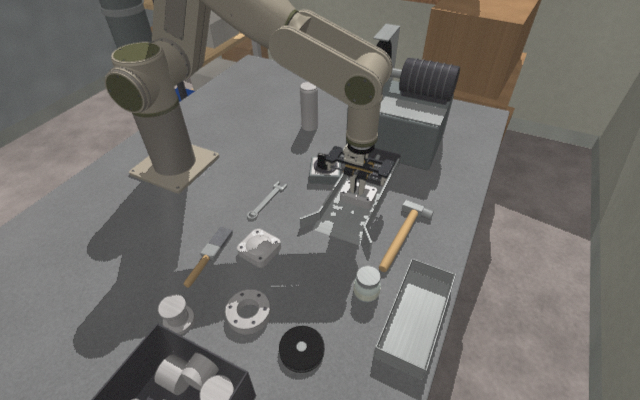

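Call:
apply_moves --series '[{"jaw":0.74,"linear":[-0.003,0,0.012],"roll":0},{"jaw":0.74,"linear":[-0.1,0,0.014],"roll":0},{"jaw":0.74,"linear":[-0.2,0,0.014],"roll":0},{"jaw":0.74,"linear":[-0.28,-0.02,0.05],"roll":0},{"jaw":0.74,"linear":[-0.28,-0.11,0.821],"roll":0},{"jaw":0.74,"linear":[-0.28,-0.11,0.821],"roll":0},{"jaw":0.74,"linear":[-0.28,-0.11,0.821],"roll":0},{"jaw":0.74,"linear":[-0.28,-0.14,0.821],"roll":0},{"jaw":0.74,"linear":[-0.28,-0.14,0.821],"roll":0},{"jaw":0.74,"linear":[-0.28,-0.14,0.821],"roll":0},{"jaw":0.74,"linear":[-0.28,-0.14,0.821],"roll":0},{"jaw":0.74,"linear":[-0.28,-0.14,0.821],"roll":0},{"jaw":0.74,"linear":[-0.28,-0.14,0.821],"roll":0},{"jaw":1,"linear":[-0.28,-0.14,0.821],"roll":0}]'

```text
t: 7.78
tool_pos: [0.5453, -0.3609, 0.1801]
orientation: [1.19, 1.224, -1.189]
force: [-0.0, 0.4, 0.5]
opening: 0.0058
```

```bash
cat >> h.py <<'E'
def blobs(zz=.028,th=165,amin=600):
    c=cam("wrist");g=cv2.cvtColor(c["pixels"],cv2.COLOR_BGR2GRAY)
    cs,h=cv2.findContours(((g>th)*255).astype(np.uint8),cv2.RETR_CCOMP,cv2.CHAIN_APPROX_NONE)
    for k,hh in zip(cs,h[0]):
        if cv2.contourArea(k)>amin:
            p=wray(c,k[:,0],zz)[:,:2].astype(np.float32);r=cv2.minAreaRect(p);print(hh[3]>=0,np.round(r[0],3),np.round(r[1],3),round(r[2],1),cv2.boundingRect(k))
    return c
E
python3 - <<'E'
from h import *
c=blobs();cv2.imwrite("pics/w3.png",c["pixels"])
go([.544,-.361,.01],1.5)
E
```

```text
False [ 0.385 -0.472] [0.067 0.061] 54.1 (156, 253, 56, 48)
False [ 0.417 -0.428] [0.041 0.067] 70.8 (175, 227, 56, 41)
False [ 0.544 -0.361] [0.102 0.102] 68.0 (269, 145, 92, 90)
True [ 0.545 -0.362] [0.054 0.053] 46.5 (290, 168, 50, 48)
False [ 0.364 -0.32 ] [0.012 0.091] 5.2 (132, 105, 28, 87)
False [ 0.87  -0.295] [0.028 0.089] 19.5 (612, 91, 28, 84)
False [ 0.356 -0.255] [0.036 0.035] 5.8 (108, 64, 43, 40)
False [ 0.806 -0.184] [0.062 0.027] 1.5 (568, 0, 67, 34)
False [ 0.461 -0.204] [0.06  0.092] 83.9 (183, 0, 101, 69)
to [0.544, -0.361, 0.01] 1.5 lin [0.2836, -0.0025, 0.0015] roll 0.0043 | 7.83 [ 0.5456 -0.3603  0.1802] yaw 1.6 F [-0.4 -0.4 -0.3] q6 -0.69 open 0.003
```

Call:
apply_moves --series '[{"jaw":1,"linear":[0.1,-0.001,0.001],"roll":0},{"jaw":1,"linear":[0.19,-0.001,0.001],"roll":0},{"jaw":1,"linear":[0.25,-0.001,0.001],"roll":0},{"jaw":1,"linear":[0.282,-0.001,0.001],"roll":0},{"jaw":1,"linear":[0.282,-0.001,0.001],"roll":0}]'

```text
t: 8.45
tool_pos: [0.5445, -0.3593, 0.01]
orientation: [1.189, 1.227, -1.188]
force: [0.8, 0.6, 1.1]
opening: 0.0003
```

```bash
python3 - <<'E'
from h import *
go([.612,-.26,.012],1.5);go([.622,-.18,.012],1.5);go([.617,.05,.012],1.5)
E
```

```text
to [0.612, -0.26, 0.012] 1.5 lin [-0.0031, 0.1173, -0.1622] roll 0.0064 | 8.45 [ 0.5445 -0.3593  0.01  ] yaw 1.7 F [0.8 0.6 1.1] q6 -0.69 open 0.0
to [0.622, -0.18, 0.012] 1.5 lin [-0.0027, 0.1379, -0.295] roll 0.0064 | 8.45 [ 0.5445 -0.3593  0.01  ] yaw 1.7 F [0.8 0.6 1.1] q6 -0.69 open 0.0
to [0.617, 0.05, 0.012] 1.5 lin [-0.0015, 0.1409, -0.6784] roll 0.0064 | 8.45 [ 0.5445 -0.3593  0.01  ] yaw 1.7 F [0.8 0.6 1.1] q6 -0.69 open 0.0
```

Call:
apply_moves --series '[{"jaw":1,"linear":[-0.003,0.0117,-0.0162],"roll":0},{"jaw":1,"linear":[-0.003,0.0235,-0.0324],"roll":0},{"jaw":1,"linear":[-0.003,0.0352,-0.0487],"roll":0},{"jaw":1,"linear":[-0.003,0.0469,-0.0649],"roll":0},{"jaw":1,"linear":[-0.003,0.0587,-0.0811],"roll":0},{"jaw":1,"linear":[-0.003,0.0704,-0.0973],"roll":0},{"jaw":1,"linear":[-0.003,0.0821,-0.1135],"roll":0},{"jaw":1,"linear":[-0.003,0.0938,-0.1298],"roll":0},{"jaw":1,"linear":[-0.003,0.1056,-0.146],"roll":0},{"jaw":1,"linear":[-0.003,0.1173,-0.1622],"roll":0},{"jaw":1,"linear":[-0.003,0.121,-0.183],"roll":0},{"jaw":1,"linear":[-0.003,0.125,-0.205],"roll":0},{"jaw":1,"linear":[-0.003,0.129,-0.227],"roll":0},{"jaw":1,"linear":[-0.003,0.133,-0.25],"roll":0},{"jaw":1,"linear":[-0.003,0.136,-0.272],"roll":0},{"jaw":1,"linear":[-0.003,0.138,-0.295],"roll":0}]'

```text
t: 10.45
tool_pos: [0.6221, -0.179, 0.0121]
orientation: [1.189, 1.227, -1.188]
force: [0.6, -1.2, -0.6]
opening: 0.0006
```

```bash
python3 - <<'E'
from h import *
go([.617,.05,.013],1.5)
E
```

```text
to [0.617, 0.05, 0.013] 1.5 lin [-0.0002, 0.0028, -0.3818] roll 0.0065 | 10.45 [ 0.6221 -0.179   0.0121] yaw 1.7 F [ 0.6 -1.2 -0.6] q6 -0.39 open 0.001
```

Call:
apply_moves --series '[{"jaw":1,"linear":[-0.001,0,-0.027],"roll":0},{"jaw":1,"linear":[-0.001,0,-0.054],"roll":0},{"jaw":1,"linear":[-0.001,0.001,-0.081],"roll":0},{"jaw":1,"linear":[-0.001,0.001,-0.108],"roll":0},{"jaw":1,"linear":[-0.001,0.001,-0.135],"roll":0},{"jaw":1,"linear":[-0.001,0.001,-0.163],"roll":0},{"jaw":1,"linear":[-0.001,0.001,-0.19],"roll":0},{"jaw":1,"linear":[-0.001,0.002,-0.218],"roll":0},{"jaw":1,"linear":[-0.001,0.002,-0.245],"roll":0},{"jaw":1,"linear":[-0.001,0.002,-0.272],"roll":0},{"jaw":1,"linear":[-0.001,0.002,-0.3],"roll":0},{"jaw":1,"linear":[-0.001,0.003,-0.327],"roll":0},{"jaw":1,"linear":[-0.001,0.003,-0.354],"roll":0},{"jaw":1,"linear":[-0.001,0.003,-0.382],"roll":0},{"jaw":1,"linear":[-0.001,0.003,-0.41],"roll":0}]'

```text
t: 12.32
tool_pos: [0.6164, 0.0678, 0.0133]
orientation: [1.188, 1.227, -1.188]
force: [-0.9, -2.7, -1.5]
opening: 0.0002
```

```bash
python3 - <<'E'
from h import *
go([.617,.055,.2],1.5)
go([.42,-.19,.2],83)
E
```

```text
to [0.617, 0.055, 0.2] 1.5 lin [-0.3112, -0.0005, 0.0205] roll 0.0064 | 12.32 [0.6164 0.0678 0.0133] yaw 1.7 F [-0.9 -2.7 -1.5] q6 -0.01 open 0.0
to [0.42, -0.19, 0.2] 83 lin [-0.3114, -0.3408, 0.4189] roll -2.7102 | 12.32 [0.6164 0.0678 0.0133] yaw 1.7 F [-0.9 -2.7 -1.5] q6 -0.01 open 0.0
```

Call:
apply_moves --series '[{"jaw":1,"linear":[0,0,0.019],"roll":0},{"jaw":1,"linear":[-0.1,0,0.02],"roll":0},{"jaw":1,"linear":[-0.2,0,0.02],"roll":0},{"jaw":0.355,"linear":[-0.28,-0.05,0.05],"roll":-0.3},{"jaw":0.355,"linear":[-0.28,-0.34,0.42],"roll":-1},{"jaw":0.355,"linear":[-0.28,-0.34,0.42],"roll":-1},{"jaw":0.355,"linear":[-0.28,-0.34,0.42],"roll":-1},{"jaw":0.355,"linear":[-0.28,-0.34,0.42],"roll":-1},{"jaw":0.355,"linear":[-0.28,-0.34,0.42],"roll":-1},{"jaw":0.355,"linear":[-0.28,-0.34,0.42],"roll":-1}]'

```text
t: 13.58
tool_pos: [0.4191, -0.1928, 0.1814]
orientation: [0.797, 1.424, -0.796]
force: [0.1, 0.0, -0.5]
opening: 0.0298
```

Call:
apply_moves --series '[{"jaw":0.355,"linear":[0,0,0],"roll":-1},{"jaw":0.355,"linear":[0,0,0],"roll":-1},{"jaw":0.355,"linear":[0,0,0],"roll":-1}]'

```text
t: 13.95
tool_pos: [0.4195, -0.1924, 0.1814]
orientation: [0.388, 1.539, -0.385]
force: [-0.6, 0.3, -0.7]
opening: 0.0304
```

```bash
python3 - <<'E'
from h import *
go([.395,-.181,.14],83)
c=blobs();cv2.imwrite("pics/w4.png",c["pixels"])
E
```

```text
to [0.395, -0.181, 0.14] 83 lin [0.0692, -0.0027, -0.0447] roll -0.7076 | 13.95 [ 0.4195 -0.1924  0.1814] yaw 61.8 F [-0.6  0.3 -0.7] q6 -1.62 open 0.03
False [ 0.46  -0.187] [0.091 0.091] 82.4 (290, 173, 94, 88)
False [0.611 0.025] [0.194 0.141] 81.1 (462, 162, 178, 148)
True [0.618 0.063] [0.052 0.053] 62.0 (563, 215, 48, 43)
False [ 0.351 -0.253] [0.035 0.035] 6.9 (215, 141, 45, 42)
False [ 0.372 -0.036] [0.139 0.027] 87.8 (367, 41, 134, 78)
```

View pics/w4.png

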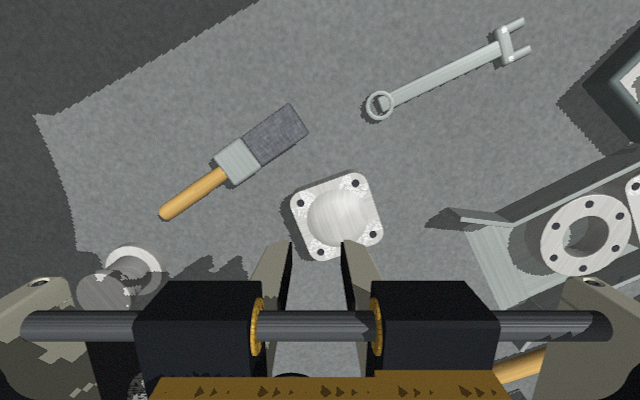

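```bash
python3 - <<'E'
from h import *
c=cam("wrist");print(wray(c,[(308,130),(258,178),(290,103)],.015).round(3))
s,M,y=st()
a=np.radians(82.4-90);n=np.array([np.cos(a),np.sin(a)])
go([*(np.array([.461,-.187])-n*(.046+.022)),.01],82.4)
E
```

```text
[[ 0.358 -0.169  0.015]
 [ 0.378 -0.245  0.015]
 [ 0.325 -0.172  0.015]]
to [np.float64(0.3935973432628952), np.float64(-0.17800656546251567), 0.01] 82.4 lin [0.2859, 0.0002, -0.0484] roll -0.694 | 14.05 [ 0.4195 -0.1924  0.1814] yaw 61.6 F [-0.3 -0.2 -0.5] q6 -1.62 open 0.03
```

Call:
apply_moves --series '[{"jaw":0.355,"linear":[0.05,0,-0.048],"roll":-0.69},{"jaw":0.355,"linear":[0.1,0,-0.048],"roll":-0.69},{"jaw":0.355,"linear":[0.15,0,-0.048],"roll":-0.69},{"jaw":0.355,"linear":[0.2,0,-0.048],"roll":-0.69},{"jaw":0.355,"linear":[0.26,0,-0.048],"roll":-0.69},{"jaw":0.355,"linear":[0.285,0,-0.048],"roll":-0.69},{"jaw":0.355,"linear":[0.285,0,-0.048],"roll":-0.69}]'

```text
t: 14.92
tool_pos: [0.3932, -0.1776, 0.0099]
orientation: [0.11, 1.573, -0.104]
force: [-1.2, -0.4, -0.6]
opening: 0.0297
```

```bash
python3 - <<'E'
from h import *
go([.42,-.181,.01],82.4);go([.567,-.19,.01],91.5)
E
```

```text
to [0.42, -0.181, 0.01] 82.4 lin [-0.0004, 0.0004, 0.0451] roll -0.0066 | 14.93 [ 0.3932 -0.1776  0.0099] yaw 82.2 F [-1.2 -0.4 -0.6] q6 -1.98 open 0.03
to [0.567, -0.19, 0.01] 91.5 lin [-0.0015, 0.0188, 0.2898] roll -0.31 | 14.93 [ 0.3932 -0.1776  0.0099] yaw 82.2 F [-1.2 -0.4 -0.6] q6 -1.98 open 0.03
```

Call:
apply_moves --series '[{"jaw":0.355,"linear":[0,0,0.018],"roll":0},{"jaw":0.355,"linear":[0,0,0.03],"roll":0},{"jaw":0.355,"linear":[0,0.001,0.045],"roll":0},{"jaw":0.355,"linear":[0,0.001,0.06],"roll":-0.03},{"jaw":0.355,"linear":[0,0.002,0.08],"roll":-0.06},{"jaw":0.355,"linear":[0,0.004,0.1],"roll":-0.1},{"jaw":0.355,"linear":[0,0.006,0.12],"roll":-0.14},{"jaw":0.355,"linear":[0,0.008,0.14],"roll":-0.18},{"jaw":0.355,"linear":[0,0.01,0.16],"roll":-0.22},{"jaw":0.355,"linear":[0,0.012,0.18],"roll":-0.26},{"jaw":0.355,"linear":[0,0.014,0.2],"roll":-0.31},{"jaw":0.355,"linear":[0,0.015,0.22],"roll":-0.31},{"jaw":0.355,"linear":[0,0.016,0.24],"roll":-0.31},{"jaw":0.355,"linear":[0,0.017,0.26],"roll":-0.31},{"jaw":0.355,"linear":[0,0.018,0.28],"roll":-0.31},{"jaw":0.355,"linear":[0,0.019,0.295],"roll":-0.31},{"jaw":0.355,"linear":[0,0.019,0.295],"roll":-0.31}]'

```text
t: 17.05
tool_pos: [0.5711, -0.1904, 0.0092]
orientation: [-0.018, 1.574, 0.024]
force: [0.3, -0.2, 0.2]
opening: 0.0299
```

```bash
python3 - <<'E'
from h import *
go([.56,-.19,.01],91.5);go([.55,-.19,.15],61)
E
```

```text
to [0.56, -0.19, 0.01] 91.5 lin [-0.0012, 0.0012, -0.0184] roll 0.0006 | 17.05 [ 0.5711 -0.1904  0.0092] yaw 91.5 F [ 0.3 -0.2  0.2] q6 -2.01 open 0.03
to [0.55, -0.19, 0.15] 61 lin [-0.2345, 0.0025, -0.0358] roll 1.0173 | 17.05 [ 0.5711 -0.1904  0.0092] yaw 91.5 F [ 0.3 -0.2  0.2] q6 -2.01 open 0.03
```

Back off, lift and turn back towards yaw 1.5°.

Call:
apply_moves --series '[{"jaw":0.355,"linear":[0,0,-0.02],"roll":0},{"jaw":0.355,"linear":[-0.1,0,-0.03],"roll":0},{"jaw":0.355,"linear":[-0.2,0,-0.03],"roll":0.3},{"jaw":0.355,"linear":[-0.28,0.05,-0.03],"roll":0.6},{"jaw":0.355,"linear":[-0.28,-0.1,0.05],"roll":0.9},{"jaw":0.355,"linear":[-0.28,-0.17,0.08],"roll":1},{"jaw":0.355,"linear":[-0.28,-0.17,0.08],"roll":1}]'

```text
t: 17.92
tool_pos: [0.6219, -0.2946, 0.1763]
orientation: [0.394, 1.539, -0.39]
force: [0.5, 1.6, -0.2]
opening: 0.03
```

Call:
apply_moves --series '[{"jaw":0.355,"linear":[0,0,0],"roll":1},{"jaw":0.355,"linear":[0,0,0],"roll":1},{"jaw":0.355,"linear":[0,0,0],"roll":1}]'

```text
t: 18.3
tool_pos: [0.6208, -0.2948, 0.1759]
orientation: [0.803, 1.423, -0.802]
force: [1.0, -0.0, 0.1]
opening: 0.03
```

Call:
apply_moves --series '[{"jaw":0.355,"linear":[0,0,0],"roll":1},{"jaw":0.355,"linear":[0,0,0],"roll":1},{"jaw":0.355,"linear":[0,0,0],"roll":1}]'

```text
t: 18.68
tool_pos: [0.6198, -0.2947, 0.1758]
orientation: [1.201, 1.221, -1.202]
force: [-0.2, 0.4, 0.2]
opening: 0.0302
```

```bash
python3 - <<'E'
from h import *
c=blobs();cv2.imwrite("pics/w5.png",c["pixels"])
go([.624,-.27,.01],1.5)
E
```

```text
False [ 0.358 -0.252] [0.035 0.035] 5.2 (49, 134, 42, 36)
False [ 0.796 -0.178] [0.062 0.062] 0.1 (464, 42, 65, 69)
False [ 0.629 -0.189] [0.092 0.091] 0.6 (278, 38, 95, 99)
False [ 0.92  -0.227] [0.228 0.112] 89.5 (529, 0, 111, 233)
to [0.624, -0.27, 0.01] 1.5 lin [0.2765, 0.0083, -0.0402] roll -0.0414 | 18.73 [ 0.6198 -0.2948  0.1758] yaw 0.3 F [-0.5  0.3  0.6] q6 -0.52 open 0.03
```

View pics/w5.png

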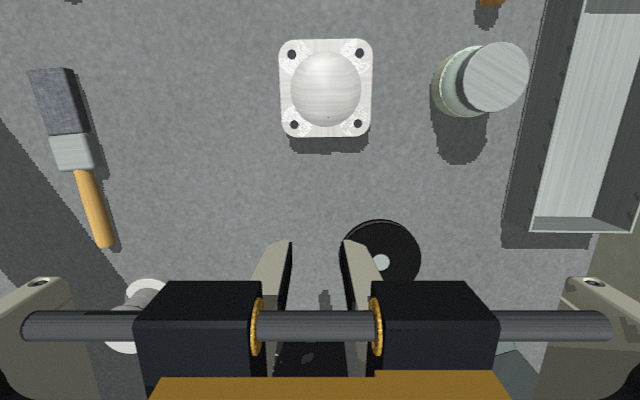

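Call:
apply_moves --series '[{"jaw":0.355,"linear":[0.1,0.013,-0.048],"roll":-0.04},{"jaw":0.355,"linear":[0.2,0.013,-0.048],"roll":-0.04},{"jaw":0.355,"linear":[0.26,0.013,-0.048],"roll":-0.04},{"jaw":0.355,"linear":[0.276,0.013,-0.048],"roll":-0.04},{"jaw":0.355,"linear":[0.276,0.013,-0.048],"roll":-0.04}]'

```text
t: 19.35
tool_pos: [0.6267, -0.2656, 0.0109]
orientation: [1.19, 1.227, -1.191]
force: [-0.2, 0.6, -0.9]
opening: 0.0297
```

```bash
python3 - <<'E'
from h import *
go([.622,-.1,.012],1.5);go([.619,.03,.012],1.5)
E
```

```text
to [0.622, -0.1, 0.012] 1.5 lin [-0.0008, -0.0005, -0.2761] roll 0.0001 | 19.35 [ 0.6267 -0.2656  0.0109] yaw 1.5 F [-0.2  0.6 -0.9] q6 -0.5 open 0.03
to [0.619, 0.03, 0.012] 1.5 lin [-0.0, 0.0001, -0.4929] roll 0.0001 | 19.35 [ 0.6267 -0.2656  0.0109] yaw 1.5 F [-0.2  0.6 -0.9] q6 -0.5 open 0.03
```

Pure -z push.

Call:
apply_moves --series '[{"jaw":0.355,"linear":[0,0,-0.015],"roll":0},{"jaw":0.355,"linear":[0,0,-0.03],"roll":0},{"jaw":0.355,"linear":[0,0,-0.045],"roll":0},{"jaw":0.355,"linear":[0,0,-0.06],"roll":0},{"jaw":0.355,"linear":[0,0,-0.08],"roll":0},{"jaw":0.355,"linear":[0,0,-0.1],"roll":0},{"jaw":0.355,"linear":[0,0,-0.12],"roll":0},{"jaw":0.355,"linear":[0,0,-0.14],"roll":0},{"jaw":0.355,"linear":[0,0,-0.16],"roll":0},{"jaw":0.355,"linear":[0,0,-0.18],"roll":0},{"jaw":0.355,"linear":[0,0,-0.2],"roll":0},{"jaw":0.355,"linear":[0,0,-0.22],"roll":0},{"jaw":0.355,"linear":[0,0,-0.24],"roll":0},{"jaw":0.355,"linear":[0,0,-0.26],"roll":0},{"jaw":0.355,"linear":[0,0,-0.28],"roll":0},{"jaw":0.355,"linear":[0,0,-0.3],"roll":0},{"jaw":0.355,"linear":[0,0,-0.32],"roll":0},{"jaw":0.355,"linear":[0,0,-0.34],"roll":0}]'

```text
t: 21.6
tool_pos: [0.6223, -0.0627, 0.0129]
orientation: [1.19, 1.224, -1.191]
force: [0.8, -8.9, 4.7]
opening: 0.0298
```

```bash
python3 - <<'E'
from h import *
go([.619,.03,.012],1.5)
c=cam("wrist");cv2.imwrite("pics/w6.png",c["pixels"])
E
```

```text
to [0.619, 0.03, 0.012] 1.5 lin [0.0016, -0.0015, -0.1546] roll -0.0004 | 21.6 [ 0.6223 -0.0627  0.0129] yaw 1.5 F [ 0.8 -8.9  4.7] q6 -0.21 open 0.03
```

View pics/w6.png

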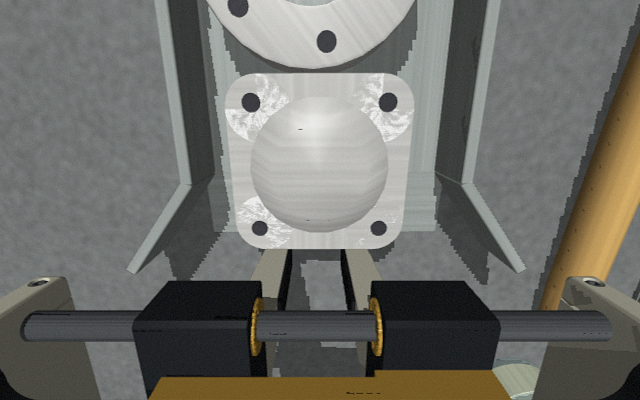

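Call:
apply_moves --series '[{"jaw":0.355,"linear":[0,0,-0.015],"roll":0},{"jaw":0.355,"linear":[0,0,-0.03],"roll":0},{"jaw":0.355,"linear":[0,0,-0.045],"roll":0},{"jaw":0.355,"linear":[0,0,-0.06],"roll":0},{"jaw":0.355,"linear":[0,0,-0.075],"roll":0},{"jaw":0.355,"linear":[0,0,-0.09],"roll":0},{"jaw":0.355,"linear":[0,0,-0.1],"roll":0},{"jaw":0.355,"linear":[0,0,-0.11],"roll":0},{"jaw":0.355,"linear":[0,0,-0.115],"roll":0}]'

```text
t: 22.78
tool_pos: [0.62, 0.008, 0.0127]
orientation: [1.189, 1.225, -1.191]
force: [-0.1, -7.1, -0.6]
opening: 0.0301
```

```bash
cat > fol.py <<'E'
from h import *
go([.619,.03,.013],1.5)
c=cam("top");im=c["pixels"];cv2.imwrite("pics/t7.png",cv2.resize(im[130:225,180:340],None,fx=4,fy=4,interpolation=cv2.INTER_CUBIC))
print("stop face px",proj(c,[.611,.303,.04]))
E
python3 fol.py
```

```text
to [0.619, 0.03, 0.013] 1.5 lin [-0.0004, -0.0008, -0.0368] roll 0.0006 | 22.77 [0.62   0.008  0.0127] yaw 1.5 F [-0.1 -7.1 -0.6] q6 -0.1 open 0.03
stop face px [[207.5658793  174.66646725]]
```

View pics/t7.png

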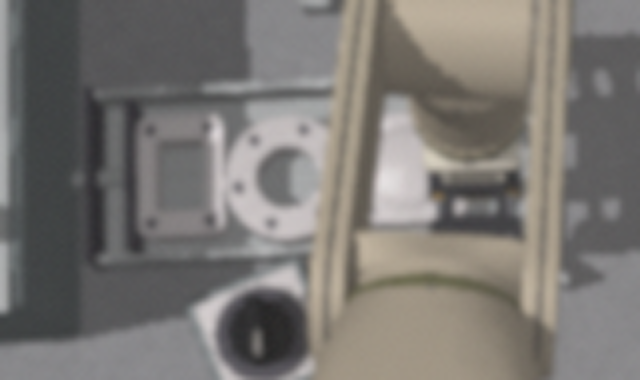

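Call:
apply_moves --series '[{"jaw":0.355,"linear":[0,0,-0.005],"roll":0},{"jaw":0.355,"linear":[0,0,-0.01],"roll":0},{"jaw":0.355,"linear":[0,0,-0.014],"roll":0},{"jaw":0.355,"linear":[0,0,-0.018],"roll":0},{"jaw":0.355,"linear":[0,0,-0.022],"roll":0},{"jaw":0.355,"linear":[0,0,-0.025],"roll":0},{"jaw":0.355,"linear":[0,0,-0.027],"roll":0}]'

```text
t: 23.7
tool_pos: [0.6195, 0.0238, 0.0127]
orientation: [1.189, 1.224, -1.192]
force: [0.2, -5.7, 0.4]
opening: 0.0298
```

Call:
apply_moves --series '[{"jaw":0.355,"linear":[0,0,-0.002],"roll":0},{"jaw":0.355,"linear":[0,0,-0.004],"roll":0},{"jaw":0.355,"linear":[0,0,-0.005],"roll":0}]'

```text
t: 24.08
tool_pos: [0.6193, 0.026, 0.0127]
orientation: [1.188, 1.223, -1.193]
force: [-0.8, -6.9, -1.2]
opening: 0.0299
```

Call:
apply_moves --series '[{"jaw":0.355,"linear":[0,0,-0.002],"roll":0},{"jaw":0.355,"linear":[0,0,-0.004],"roll":0}]'

```text
t: 24.32
tool_pos: [0.6191, 0.0276, 0.0127]
orientation: [1.187, 1.222, -1.194]
force: [0.9, -6.4, 0.3]
opening: 0.0295
```

Call:
apply_moves --series '[{"jaw":0.355,"linear":[0,0,-0.002],"roll":0},{"jaw":0.355,"linear":[0,0,-0.004],"roll":0}]'

```text
t: 24.58
tool_pos: [0.619, 0.0291, 0.0127]
orientation: [1.186, 1.221, -1.195]
force: [-0.4, -7.4, -0.0]
opening: 0.0301
```

Call:
apply_moves --series '[{"jaw":0.355,"linear":[0,0,-0.002],"roll":0},{"jaw":0.355,"linear":[0,0,-0.004],"roll":0}]'

```text
t: 24.82
tool_pos: [0.6188, 0.0305, 0.0127]
orientation: [1.185, 1.22, -1.196]
force: [0.2, -10.4, -0.0]
opening: 0.0301
```

Call:
apply_moves --series '[{"jaw":0.355,"linear":[0,0,-0.002],"roll":0},{"jaw":0.355,"linear":[0,0,-0.004],"roll":0}]'

```text
t: 25.08
tool_pos: [0.6188, 0.0307, 0.0128]
orientation: [1.182, 1.218, -1.198]
force: [0.4, -15.7, -0.0]
opening: 0.0303
```

Call:
apply_moves --series '[{"jaw":0.355,"linear":[0,0,-0.003],"roll":0},{"jaw":0.355,"linear":[0,0,-0.005],"roll":0},{"jaw":0.355,"linear":[0,0,-0.005],"roll":0}]'

```text
t: 25.45
tool_pos: [0.6187, 0.0307, 0.0128]
orientation: [1.18, 1.214, -1.2]
force: [0.2, -14.8, 1.7]
opening: 0.0298
```

```bash
sed -i 's/t7/t8/' fol.py; python3 fol.py
```

```text
to [0.619, 0.03, 0.013] 1.5 lin [-0.0003, 0.0004, 0.0012] roll -0.0035 | 25.45 [0.6187 0.0307 0.0128] yaw 1.4 F [  0.2 -14.8   1.7] q6 -0.04 open 0.03
stop face px [[207.5658793  174.66646725]]
```

View pics/t8.png

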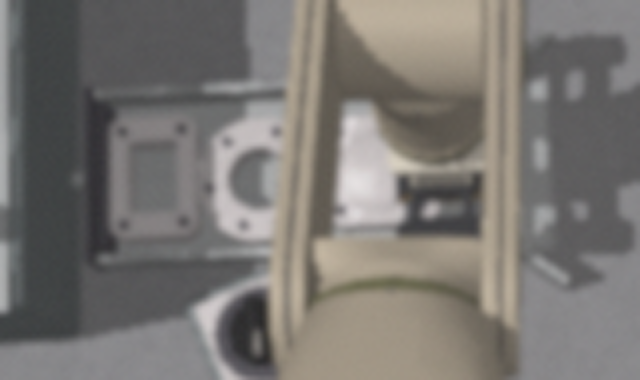

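Call:
apply_moves --series '[{"jaw":0.355,"linear":[0,0,0.02],"roll":0},{"jaw":0.355,"linear":[-0.09,0,0.04],"roll":0},{"jaw":0.355,"linear":[-0.18,0,0.04],"roll":0},{"jaw":0.355,"linear":[-0.27,0,0.04],"roll":0},{"jaw":-1,"linear":[-0.4,0,0.04],"roll":0},{"jaw":-1,"linear":[-0.4,-0.22,-0.23],"roll":0},{"jaw":-1,"linear":[-0.4,-0.22,-0.23],"roll":0},{"jaw":-1,"linear":[-0.4,-0.22,-0.23],"roll":0},{"jaw":-1,"linear":[-0.4,-0.22,-0.23],"roll":0},{"jaw":-1,"linear":[-0.4,-0.22,-0.23],"roll":0}]'

```text
t: 26.75
tool_pos: [0.4835, 0.1702, 0.2521]
orientation: [1.178, 1.216, -1.197]
force: [0.0, -1.0, 0.5]
opening: 0.0854
```

```bash
python3 - <<'E'
from h import *
go([.484,.178,.2],1.5)
c=cam("wrist");cv2.imwrite("pics/w9.png",c["pixels"])
E
```

```text
to [0.484, 0.178, 0.2] 1.5 lin [0.0866, 0.0016, -0.0141] roll 0.0023 | 26.75 [0.4835 0.1702 0.2521] yaw 1.6 F [ 0.  -1.   0.5] q6 0.22 open 0.085
```

View pics/w9.png

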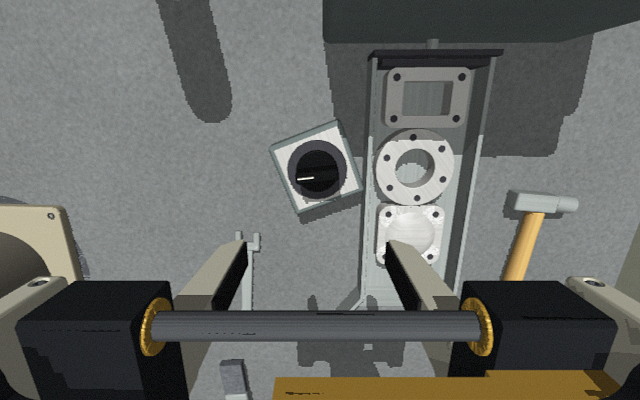

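```bash
python3 - <<'E'
import cv2,numpy as np
f=lambda im:(255*(np.clip(im/255.,0,1))**.5).astype(np.uint8)
a=cv2.imread("pics/w9.png")[115:220,265:370];b=cv2.imread("pics/scene0.png")[135:190,300:350]
a=cv2.resize(f(a),(420,420),interpolation=cv2.INTER_CUBIC);b=cv2.resize(f(b),(380,418),interpolation=cv2.INTER_CUBIC);b=cv2.copyMakeBorder(b,0,2,0,0,0)
cv2.imwrite("pics/k.png",np.hstack([a,b]))
E
```

```text
(no output)
```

View pics/k.png

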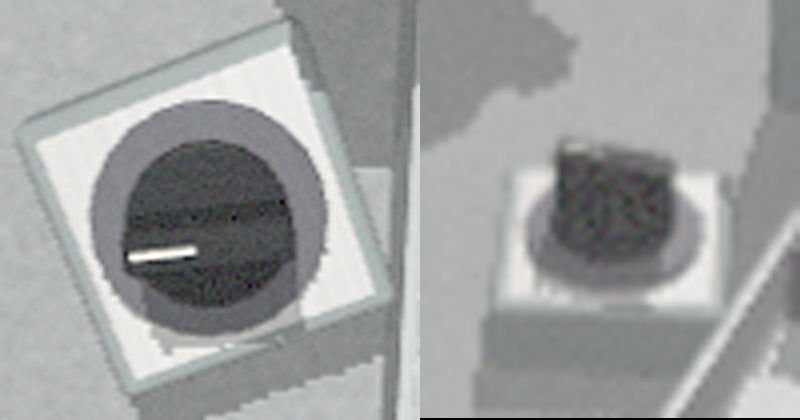

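```bash
python3 - <<'E'
from h import *
c=cam("wrist")
A=wray(c,(317.5,169.5),.037)[0];print("axis",A.round(4))
for z in(.05,.06,.07,.08):print(z,wray(c,(317.75,177.2),z)[0].round(4),"body",wray(c,(317.75,170.5),z)[0].round(4), "wl",wray(c,[(297,179.5),(313.75,177.5)],z).round(4).tolist())
# top view cross-check: image center of dial/bar
t=cam("top");print(ray(t,np.array((163,400))/2.9+[190,75],.05))
# follower check: top edge ends in wrist view
print("fol",wray(c,[(372,53),(500,51)],.043).round(4).tolist(),"mouth est y -.017")
E
```

```text
axis [0.4859 0.1777 0.037 ]
0.05 [0.4864 0.1704 0.05  ] body [0.4862 0.179  0.05  ] wl [[0.4601, 0.1668, 0.05], [0.4814, 0.1699, 0.05]]
0.06 [0.4863 0.1727 0.06  ] body [0.4861 0.1811 0.06  ] wl [[0.4608, 0.1692, 0.06], [0.4814, 0.1722, 0.06]]
0.07 [0.4863 0.175  0.07  ] body [0.4861 0.1831 0.07  ] wl [[0.4614, 0.1716, 0.07], [0.4815, 0.1745, 0.07]]
0.08 [0.4862 0.1773 0.08  ] body [0.486  0.1852 0.08  ] wl [[0.462, 0.1739, 0.08], [0.4815, 0.1768, 0.08]]
[[0.48182856 0.1754501  0.05      ]]
fol [[0.5449, 0.3142, 0.043], [0.6898, 0.3194, 0.043]] mouth est y -.017
```

Call:
apply_moves --series '[{"jaw":0,"linear":[0.1,0.003,-0.012],"roll":-1},{"jaw":0,"linear":[0.1,0.003,-0.012],"roll":-1},{"jaw":0,"linear":[0.1,0.003,-0.012],"roll":-1}]'

```text
t: 27.28
tool_pos: [0.4861, 0.1733, 0.1897]
orientation: [0.782, 1.42, -0.807]
force: [-0.2, 0.2, -0.1]
opening: 0.0678
```

Call:
apply_moves --series '[{"jaw":0,"linear":[0,0,0],"roll":-1},{"jaw":0,"linear":[0,0,0],"roll":-1},{"jaw":0,"linear":[0,0,0],"roll":-1}]'

```text
t: 27.65
tool_pos: [0.4867, 0.1721, 0.1892]
orientation: [0.374, 1.54, -0.398]
force: [0.6, -0.2, -0.8]
opening: 0.0469
```

Call:
apply_moves --series '[{"jaw":0,"linear":[0,0,0],"roll":-1},{"jaw":0,"linear":[0,0,0],"roll":-1},{"jaw":0,"linear":[0,0,0],"roll":-1}]'

```text
t: 28.02
tool_pos: [0.4873, 0.1709, 0.1888]
orientation: [-0.039, 1.58, 0.017]
force: [0.0, 0.6, -0.4]
opening: 0.0464
```

```bash
python3 - <<'E'
from h import *
go([.486,.1775,.056],98.4)
s,M,_=st();print(M.round(3).tolist())
E
```

```text
to [0.486, 0.1775, 0.056] 98.4 lin [0.2211, 0.0141, 0.0002] roll -0.213 | 28.02 [0.4873 0.1709 0.1888] yaw 92.0 F [ 0.   0.6 -0.4] q6 -1.36 open 0.046
[[-0.009, -0.035, 0.999], [-0.014, 0.999, 0.035], [-1.0, -0.014, -0.009]]
```

Call:
apply_moves --series '[{"jaw":0,"linear":[0.05,0.014,0],"roll":-0.21},{"jaw":0,"linear":[0.11,0.014,0],"roll":-0.21},{"jaw":0,"linear":[0.16,0.014,0],"roll":-0.21},{"jaw":0,"linear":[0.19,0.014,0],"roll":-0.21},{"jaw":0,"linear":[0.21,0.014,0],"roll":-0.21},{"jaw":0,"linear":[0.221,0.014,0],"roll":-0.21},{"jaw":0,"linear":[0.221,0.014,0],"roll":-0.21}]'

```text
t: 28.9
tool_pos: [0.4862, 0.1774, 0.0563]
orientation: [-0.124, 1.577, 0.103]
force: [0.6, 0.6, -0.5]
opening: 0.0465
```

Call:
apply_moves --series '[{"jaw":1,"linear":[0,0,0],"roll":0},{"jaw":1,"linear":[0,0,0],"roll":0},{"jaw":1,"linear":[0,0,0],"roll":0},{"jaw":1,"linear":[0,0,0],"roll":0},{"jaw":1,"linear":[0,0,0],"roll":0}]' --force 15

```text
t: 29.52
tool_pos: [0.4861, 0.1798, 0.0567]
orientation: [-0.122, 1.576, 0.107]
force: [-1.1, 10.8, 0.2]
opening: 0.0144
```

Call:
apply_moves --series '[{"jaw":1,"linear":[0,0.003,0],"roll":0},{"jaw":1,"linear":[0,0.003,0],"roll":0}]'

```text
t: 29.78
tool_pos: [0.4861, 0.1802, 0.0568]
orientation: [-0.124, 1.576, 0.105]
force: [0.5, -6.4, 1.6]
opening: 0.0138
```

Call:
apply_moves --series '[{"jaw":1,"linear":[0,0,0],"roll":0.2},{"jaw":1,"linear":[0,0,0],"roll":0.4},{"jaw":1,"linear":[0,0,0],"roll":0.6},{"jaw":1,"linear":[0,0,0],"roll":0.8},{"jaw":1,"linear":[0,0,0],"roll":1},{"jaw":1,"linear":[0,0,0],"roll":1}]'

```text
t: 30.52
tool_pos: [0.486, 0.1788, 0.0568]
orientation: [0.286, 1.555, -0.311]
force: [-1.5, -6.5, 2.2]
opening: 0.0137
```

```bash
python3 - <<'E'
from h import *
go([.486,.181,.056],98.4-80)
print(read_state()["wrist_torque"].round(2))
E
```

```text
to [0.486, 0.181, 0.056] 18.400000000000006 lin [0.0012, 0.0035, -0.0013] roll 1.6603 | 30.52 [0.486  0.1788 0.0568] yaw 68.2 F [-1.5 -6.5  2.2] q6 -0.92 open 0.014
[-0.89  0.27 -0.06]
```

Call:
apply_moves --series '[{"jaw":1,"linear":[0,0,0],"roll":0.2},{"jaw":1,"linear":[0,0,0],"roll":0.4},{"jaw":1,"linear":[0,0,0],"roll":0.6},{"jaw":1,"linear":[0,0,0],"roll":0.8},{"jaw":1,"linear":[0,0,0],"roll":1}]'

```text
t: 31.15
tool_pos: [0.4852, 0.1776, 0.0567]
orientation: [0.692, 1.454, -0.724]
force: [-5.2, -8.2, 5.1]
opening: 0.0139
```

Call:
apply_moves --series '[{"jaw":1,"linear":[0,0,0],"roll":0.07},{"jaw":1,"linear":[0,0,0],"roll":0.14}]'

```text
t: 31.4
tool_pos: [0.485, 0.1773, 0.0568]
orientation: [0.749, 1.433, -0.782]
force: [-2.5, -1.5, 2.2]
opening: 0.014
```

```bash
cat > k.py <<'E'
from h import *
go([.486,.1788,.056],18.4)
print(read_state()["wrist_torque"].round(2))
E
python3 k.py
```

```text
to [0.486, 0.1788, 0.056] 18.4 lin [0.0012, 0.0028, -0.0011] roll 0.5106 | 31.4 [0.485  0.1773 0.0568] yaw 33.7 F [-2.5 -1.5  2.2] q6 -0.32 open 0.014
[-0.12  0.24  0.06]
```

Call:
apply_moves --series '[{"jaw":1,"linear":[0,0.001,0],"roll":0.07},{"jaw":1,"linear":[0,0.001,0],"roll":0.14},{"jaw":1,"linear":[0,0.001,0],"roll":0.14}]'

```text
t: 31.78
tool_pos: [0.485, 0.1771, 0.0568]
orientation: [0.804, 1.41, -0.84]
force: [-4.2, -3.3, 4.3]
opening: 0.0142
```

```bash
python3 k.py
```

```text
to [0.486, 0.1788, 0.056] 18.4 lin [0.0012, 0.0029, -0.0017] roll 0.3693 | 31.77 [0.485  0.1771 0.0568] yaw 29.5 F [-4.2 -3.3  4.3] q6 -0.25 open 0.014
[-0.46  0.61  0.27]
```

Call:
apply_moves --series '[{"jaw":1,"linear":[0,0.001,0],"roll":0.07},{"jaw":1,"linear":[0,0.001,0],"roll":0.14},{"jaw":1,"linear":[0,0.001,0],"roll":0.14}]'

```text
t: 32.15
tool_pos: [0.4852, 0.1767, 0.0568]
orientation: [0.859, 1.386, -0.898]
force: [-3.6, -4.9, 4.2]
opening: 0.0152
```

```bash
python3 k.py
```

```text
to [0.486, 0.1788, 0.056] 18.4 lin [0.0012, 0.0027, -0.0026] roll 0.2277 | 32.15 [0.4852 0.1767 0.0568] yaw 25.2 F [-3.6 -4.9  4.2] q6 -0.17 open 0.015
[-0.72  0.51  0.39]
```

Call:
apply_moves --series '[{"jaw":0,"linear":[0,0,0],"roll":-0.1},{"jaw":0,"linear":[0,0,0],"roll":-0.1},{"jaw":0,"linear":[0,0,0],"roll":-0.1},{"jaw":0,"linear":[0,0,0],"roll":-0.1},{"jaw":0,"linear":[-0.1,0,0],"roll":-0.1},{"jaw":0,"linear":[-0.2,0,0],"roll":-0.1},{"jaw":0,"linear":[-0.32,0,0],"roll":-0.1},{"jaw":0,"linear":[-0.32,0,0],"roll":0.4},{"jaw":0,"linear":[-0.32,0,0],"roll":0.9},{"jaw":0,"linear":[-0.32,0,0],"roll":0.9},{"jaw":0,"linear":[-0.32,0,0],"roll":0.9}]'

```text
t: 33.52
tool_pos: [0.4876, 0.1806, 0.2487]
orientation: [1.211, 1.189, -1.25]
force: [0.6, -0.0, 0.7]
opening: 0.0463
```

```bash
python3 - <<'E'
from h import *
go([.4859,.1777,.24],1.6)
c=cam("wrist");im=c["pixels"];cv2.imwrite("pics/w10.png",im)
p=lambda P:None
g=cv2.cvtColor(im,cv2.COLOR_BGR2GRAY)
# black knob disc; white line inside it
m=((g<60)*255).astype(np.uint8)
for k in cv2.findContours(m,cv2.RETR_EXTERNAL,cv2.CHAIN_APPROX_NONE)[0]:
    (u,v),r=cv2.minEnclosingCircle(k)
    if 15<r<45 and 250<u<390 and 120<v<230: print("knob",u,v,r)
w=np.zeros_like(g);cv2.circle(w,(318,174),22,255,-1)
mm=((g>110)&(w>0)).astype(np.uint8)*255
for k in cv2.findContours(mm,cv2.RETR_EXTERNAL,cv2.CHAIN_APPROX_NONE)[0]:
    if len(k)<6: continue
    P=wray(c,k[:,0],.078)[:,:2].astype(np.float32);vx,vy,x,y=cv2.fitLine(P,2,0,.01,.01).ravel();print(len(k),cv2.boundingRect(k),np.degrees(np.arctan2(vy,vx)),x,y)
m=((g>165)*255).astype(np.uint8)
cs,h=cv2.findContours(m,cv2.RETR_CCOMP,cv2.CHAIN_APPROX_NONE)
for k,hh in zip(cs,h[0]):
    if cv2.contourArea(k)>300:
        P=wray(c,k[:,0],.03)[:,:2].astype(np.float32);r=cv2.minAreaRect(P);print(hh[3]>=0,np.round(r[0],3),np.round(r[1],3),cv2.boundingRect(k))
E
```

```text
to [0.4859, 0.1777, 0.24] 1.6 lin [0.0146, -0.0025, 0.0046] roll -0.1111 | 33.52 [0.4876 0.1806 0.2487] yaw -1.7 F [ 0.6 -0.   0.7] q6 0.3 open 0.046
knob 316.5 180.5 24.545974731445312
28 (303, 169, 10, 14) -57.83538 0.47636104 0.1905846
False [0.073 0.046] [0.14  0.106] (0, 227, 90, 83)
False [0.789 0.047] [0.159 0.019] (512, 208, 37, 99)
False [0.802 0.14 ] [0.023 0.085] (520, 189, 65, 18)
False [0.561 0.151] [0.02  0.144] (365, 141, 16, 103)
False [0.62  0.118] [0.111 0.206] (374, 139, 87, 141)
True [0.613 0.184] [0.053 0.054] (393, 149, 42, 41)
False [0.696 0.122] [0.005 0.212] (462, 133, 19, 147)
False [0.484 0.178] [0.088 0.088] (271, 132, 87, 85)
```

```bash
python3 - <<'E'
from h import *
c=cam("wrist");g=cv2.cvtColor(c["pixels"],cv2.COLOR_BGR2GRAY)
for k in cv2.findContours(((g>165)*255).astype(np.uint8),cv2.RETR_EXTERNAL,cv2.CHAIN_APPROX_NONE)[0]:
    if cv2.boundingRect(k)[0] in range(266,277) and cv2.contourArea(k)>1000: print("box",cv2.minAreaRect(wray(c,k[:,0],.035)[:,:2].astype(np.float32)))
cr=c["pixels"][150:205,290:345]
m=(g>95)&(np.hypot(*np.mgrid[-180:220,-316:324])<24)
ys,xs=np.nonzero(m);w=g[ys,xs].astype(float);P=wray(c,np.c_[xs,ys],.078)[:,:2];d=P-np.average(P,axis=0,weights=w)
ev=np.linalg.svd(d*np.sqrt(w)[:,None])[2][0];print(len(xs),np.degrees(np.arctan2(ev[1],ev[0])),np.average(P,axis=0,weights=w))
# same on w9 (before)
s,M,y=st()
# follower far view: dark->bright edge along tray axis in wrist image
pts=np.array([[.62-.026*(yy+.018),yy,.03] for yy in np.arange(.27,.335,.003)])
T=np.array(c["tool_from_camera"]);K=np.array(c["intrinsics"]);L=((pts-s["tool_pos"])@M-T[:3,3])@T[:3,:3];uv=L@K.T;uv=uv[:,:2]/uv[:,2:]
print([(round(p[1],3),int(g[int(v),int(u)])) for p,(u,v) in zip(pts,uv)])
E
```

```text
box ((0.4840145707130432, 0.1793396770954132), (0.08655816316604614, 0.08684594929218292), 22.510318756103516)
42 -57.966268381417976 [0.47643494 0.19058465]
[(np.float64(0.27), 105), (np.float64(0.273), 104), (np.float64(0.276), 101), (np.float64(0.279), 104), (np.float64(0.282), 110), (np.float64(0.285), 104), (np.float64(0.288), 98), (np.float64(0.291), 133), (np.float64(0.294), 137), (np.float64(0.297), 142), (np.float64(0.3), 136), (np.float64(0.303), 139), (np.float64(0.306), 42), (np.float64(0.309), 41), (np.float64(0.312), 45), (np.float64(0.315), 50), (np.float64(0.318), 41), (np.float64(0.321), 43), (np.float64(0.324), 60), (np.float64(0.327), 82), (np.float64(0.33), 79), (np.float64(0.333), 87)]
```

```bash
python3 -c "
from plant import *
print(close_job(),read_state()['t'])"
```

```text
the job is handed in; nothing more can be done
the job is handed in; nothing more can be done
```

I handed the job in at about 34 s of the 72 s allowed. It reports no verdict, so the result below rests on my own checks.

- **Castings:** I slid the frame in by its window and the ring by its bore. The cover I pushed with two fingers, first sideways onto the tray axis and then up the tray, so it moved the whole row. None was lifted.
- **Follower:** The row pushed it until it stopped moving. The wrist force rose from about 7 to 15 N while the tool position stalled. The last wrist image puts its face at tray y of about 0.32 m.
- **Tray contents:** That image puts the ring at tray y of about 0.20 m. The picture taken before the knob turn showed all three castings flat in line.
- **Knob:** I gripped it and turned it about 66° clockwise, until the torque rose from 0.06 to about 0.39 N m. The bar then sat at -58°, where the end stop should be if its zero lines up with the control box, which is my assumption.

I reached the 12-picture limit, so the final state was checked by numbers only. No check failed. The gripper was open, about 0.25 m up and clear of everything, when I handed in.

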